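# Carry a tape spool on a rod to the free hook of a spool carousel

### The job

Turn the spool carousel until its empty hook stands over the pointer on its foot and let go; then take the carrying rod from its slanted rest, put it through the bore of the tape spool that lies in the cradle from the robot's side, lift the spool out on the rod and hang it on the empty hook. Finally lay the rod back on its rest as it was, with that hook still over the pointer. Never touch the loose spool with the gripper, do not let it fall to the table, and leave the mug, the medicine bottle and the dosing cup where they are.

Things in the scene. Friction and masses are not known exactly. Their poses are not given: they have to be found in the camera images.
- rack (a joint): angle of the carousel column about its upright axis; 0 = the empty hook is over the pointer of the foot, positive = counter-clockwise from above; turns from -2.6 to 2.6, stays where it is left; friction about 0.09 N m
- rack_foot: fixed round steel foot of the carousel, 150 mm across, 24 mm high; origin at the centre of its underside on the table; a flat pointer sticks out from its rim along its own -x (roughly toward the robot)
- knob (a point): centre of the upright grip bar on top of the carousel column, on the axis, 235 mm above the table; the bar is 60 mm long along this x axis, 12 mm wide (y), 34 mm high (top at 249 mm); it turns with the column and lies in line with the empty hook, which is on its -x side
- hook_mid (a point): point on the axis of the empty hook, 160 mm above the table and 75 mm from the column axis; turns with the column. The hook is a level steel bar 8 mm thick that points along this -x axis, from the column (18 mm thick, at +75 mm in this x) to 108 mm from the column axis, then turns up at its end: the end is 122 mm from the column axis, its top 16 mm above the bar's axis. A second and a third hook, 120 degrees to either side, carry spools like the loose one that are fixed there
- cradle: fixed plastic cradle, 80 x 110 mm; origin at the centre of its underside; two low bars along its x at y = +-34 mm carry the spool between them (top of the bars 37 mm); a low lip, up to 37 mm high, stands behind the spool at +x
- spool: loose white spool of tape (about 0.12 kg) lying on its round side in the cradle with its bore level along its x axis, one mouth toward the robot; origin at its centre, 78 mm above the table at the start; 36 mm wide along x, flanges 104 mm across, through bore 60 mm across
- rest: fixed plastic rest for the rod; origin on the table; the rod lies in it along its x, tip toward +x and raised 30 degrees above level; an open fork under the steel rod 45 mm ahead of the handle's front end, and a shallow shoe with sides and end stop under the last 26 mm of the handle; both are open upward (square to the rod), sides flare a little, about 5 mm play; the handle between them is free to grip
- seat (a point): fixed point on the rest where the rod's grip point (rod_grip) lies when the rod is in place; axes as the rest's (level), not tilted
- rod_grip (a point): grip point in the middle of the handle of the loose carrying rod (0.12 kg); x axis along the rod to its tip, z the upper side. Handle black plastic, 120 mm long, 18 mm wide (y), 26 mm high (z), from 62 mm behind this point to 58 mm ahead of it; then a steel collar 20 mm across, 6 mm long; then a steel rod 10 mm thick
- rod_collar (a point): front face of the rod's collar, on the rod's axis, 64 mm ahead of rod_grip
- rod_tip (a point): tip of the steel rod, 146 mm ahead of rod_grip along the rod's x axis, 82 mm ahead of the collar's face
- mug: white mug, 103 mm high, on the table at the left; leave alone; origin under it
- bottle: white medicine bottle, 60 mm across, 105 mm high, standing behind the rest; leave alone; origin under it
- glass: small clear dosing cup, 40 mm across, 42 mm high, on the right; leave alone; origin under it

How it is judged:
By the outcome, as a careful person would: the job done as asked, in the order asked, and still so for the second after the job is handed in, with the robot touching nothing.
It also fails if it takes over 72 s, if anything falls off the work surface, if the arm or the gripper's body presses on something with over 40 N, if the wrist force passes 120 N, or if a joint passes its speed limit or range.

### The arm

A 7-joint arm with a two-finger parallel gripper is mounted at the origin on a cart in front of the work surface, level with it; the furniture and walls round the work are solid. World frame = base frame: x ahead of the robot, y to its left, z up, the work surface at z = 0. Lengths are in mm, angles in rad, forces in N, time in s.
With the tool pointing down it reaches from about 425 to 875 mm from the base axis. Payload 8.4 kg.
Tool frame: the origin (TCP) lies between the finger pads; the fingertips stand 11 mm ahead of it and the grasp point (between the pads) lies 8 mm behind it; z points along the fingers, y is the line along which they close (so a half turn about z gives the same grasp; the last joint's range is limited). The gripper opens to 87 mm and grips with 3 to 60 N. Pads are 19 mm wide; open, the fingers measure 117 mm over their backs; the gripper's body (75 mm by 190 mm) begins 51 mm behind the grasp point.
Start: joints at [-0.099, 0.333, 0.04, 1.465, -0.013, 1.343, -0.059], TCP at [649.972, -0.012, 233.546] pointing down, gripper open.
Joint ranges: [-2.58, 2.58], [-0.38, 2.09], [-1.3, 1.39], [0.25, 2.4], [-1.5, 4.64], [0.08, 2.09], [-2.65, 2.65]. Speed limits (rad/s): [2.22, 2.22, 2.79, 2.79, 3.14, 3.14, 3.14].

### API

Orientations are given as a unit quaternion [w, x, y, z].
In Python, from rig import ctrl gives the robot as it stands.
- The arm moves only by the tool jog_arm, never from a script. Its argument "commands" is a list of rows, each a list of 5 numbers: the shift along the world's x, y, z in cm, then the turn about the world's z in degrees, then the closure, from -1 (fully open) to 1 (shut). A call has 1 to 12 rows; each row is the pose to reach, as a shift and turn from the pose commanded when the call began; what a row does not reach only later rows make up. A row lasts 1/10 s, in which the tool goes at most 50 mm and 8.59 degrees, less where a joint would pass 70% of its speed; a pose out of reach is approached as far as the arm can. A call with a gripper value outside its range is refused whole. The fingers move at their own pace and stop on an object; "squeeze" is the grip in N (left out, the last holds). Time passes only in rows, so rows that repeat a pose let the fingers close. It gives the time, the measured TCP pose, the force, the opening and the grip force at its end, in the units of the state.
- ctrl.state(): the state, without advancing time (a new reading comes with each control period).
- ctrl.capture(name): name is "scene" or "side" or "wrist"; returns a dict with "frame" (384x512x3 uint8, blue, green, red), "vertical_fov" (degrees; the focal length in pixels is half the picture's height over the tangent of half this angle, whatever the lens; pixels are square), "cx", "cy" (the principal point, pixels), "pose" (4x4, takes a point from camera to world coordinates); the wrist camera has in their place "T_tool_cam" (4x4, takes a point from camera to tool coordinates, whose origin is the TCP and whose axes are the flange's). Camera axes: x right, y down, z forward; pixel columns grow to the right and rows downward; lengths in mm; the calibration is good to about 2 mm. The wrist camera is an equidistant fisheye: a pixel r from the principal point sees the ray r / f radians off the axis. A picture is of the moment at which its call begins: read the wrist's pose just before it. There is no depth.
- ctrl.close_job(): hands the job in; it is judged then, once.
The state is a dict: "t": time; "q": joint angles; "joint_vel": joint speeds; "joint_efforts": joint torques, N m; "eef_pos": TCP position; "tcp_rot": TCP orientation; "wrist_force": force on the tool from outside, world axes, zero at the start; "torque": the same for the moment, N m; "width": finger opening in mm; "gripper_force": force on a finger pad.
Only numpy, scipy, OpenCV 4.12 (cv2) and the standard library are available. Lean on these libraries where they do the work, as an engineer would, in place of code of your own. Each camera call takes 0.05 s, during which the arm holds its last target. There are 200 camera calls.

## Working session

There is one attempt and no reset: what is moved stays moved. The work goes in short steps, Python scripts to look and compute and a tool call to move; the robot and the scene stay as the last step left them, time stands still between calls to the robot, and variables do not carry over. Pictures are saved under pics/ and viewed, at most 10 in all, crops included, and the job is handed in when it is done.

Besides the shell and the picture viewer there is one more tool, called after "Emit:" as name([rows], argument=value, ...), one row to a line, values as JSON. jog_arm: Moves the arm, as the interface text tells. Its arguments: {"type":"object","properties":{"commands":{"type":"array","items":{"type":"array","items":{"type":"number"}}},"squeeze":{"type":"number"}},"required":["commands"]}

```bash
ls; mkdir -p pics; cat > h.py <<'E'
import numpy as np, cv2
from rig import ctrl
from scipy.spatial.transform import Rotation as R
def snap(n):
    s=ctrl.state(); c=ctrl.capture(n); c['s']=s
    H,W=c['frame'].shape[:2]; c['f']=H/2/np.tan(np.radians(c['vertical_fov']/2))
    if 'T_tool_cam' in c:
        T=np.eye(4); q=s['tcp_rot']; T[:3,:3]=R.from_quat([q[1],q[2],q[3],q[0]]).as_matrix(); T[:3,3]=s['eef_pos']
        c['pose']=T@np.array(c['T_tool_cam']); c['fish']=True
    c['pose']=np.array(c['pose'])
    return c
def ray(c,u,v):
    x,y=u-c['cx'],v-c['cy']
    if c.get('fish'):
        r=np.hypot(x,y)+1e-9; t=r/c['f']; d=np.array([x/r*np.sin(t),y/r*np.sin(t),np.cos(t)])
    else: d=np.array([x/c['f'],y/c['f'],1])
    d=c['pose'][:3,:3]@d
    return c['pose'][:3,3],d/np.linalg.norm(d)
def onz(c,u,v,z):
    o,d=ray(c,u,v); return o+d*(z-o[2])/d[2]
def proj(c,P):
    p=np.linalg.inv(c['pose'])@np.r_[P,1]; x,y,z=p[:3]
    if c.get('fish'):
        r=np.hypot(x,y)+1e-9; t=np.arctan2(r,z); return np.array([c['cx']+c['f']*t*x/r,c['cy']+c['f']*t*y/r])
    return np.array([c['cx']+c['f']*x/z,c['cy']+c['f']*y/z])
def tri(c1,p1,c2,p2):
    o1,d1=ray(c1,*p1);o2,d2=ray(c2,*p2)
    A=np.c_[d1,-d2]; s=np.linalg.lstsq(A,o2-o1,rcond=None)[0]
    a,b=o1+d1*s[0],o2+d2*s[1]; return (a+b)/2,np.linalg.norm(a-b)
E
python3 - <<'E'
from h import *
import pickle
d={}
for n in ['scene','side','wrist']:
    c=snap(n); d[n]=c; print(n,c['f'],c['cx'],c['cy'],c['pose'].round(2).tolist())
pickle.dump(d,open('c0.pkl','wb'))
for n in d: cv2.imwrite(f'pics/{n}0.png',cv2.resize(d[n]['frame'],None,fx=1.5625,fy=1.5625,interpolation=cv2.INTER_CUBIC))
print(d['wrist']['s'])
E
```

```text
pics
scene 492.57840799793905 259.3274732859855 189.61623604698548 [[-0.89, -0.36, 0.28, 54.07], [-0.46, 0.69, -0.56, 1025.07], [0.01, -0.63, -0.78, 1604.44], [0.0, 0.0, 0.0, 1.0]]
side 391.5591494846453 255.34036470275015 188.09287042220586 [[1.0, 0.02, -0.07, 660.82], [0.07, -0.53, 0.84, -1062.0], [-0.02, -0.85, -0.53, 836.18], [0.0, 0.0, 0.0, 1.0]]
wrist 297.3186396354542 255.95044031134694 188.60766655307125 [[1.0, 0.0, -0.0, 648.73], [0.0, -0.97, -0.24, 67.26], [-0.0, 0.24, -0.97, 384.01], [0.0, 0.0, 0.0, 1.0]]
{'t': 0.1, 'q': array([-0.09917921,  0.33386011,  0.03990785,  1.46617764, -0.01336989,
        1.34333122, -0.05849284]), 'joint_vel': array([-0.00098498, -0.00272071, -0.0011649 , -0.00226211, -0.00050831,
       -0.00029961, -0.00089422]), 'joint_efforts': array([ 3.73962146e-03, -6.57807541e+01,  1.33961700e+00, -4.04708719e+01,
       -5.96434018e-02,  4.10120690e-02, -6.81097418e-06]), 'eef_pos': array([ 6.49582506e+02, -7.08355415e-02,  2.32738407e+02]), 'tcp_rot': array([-4.81732972e-04,  7.07126025e-01,  7.07087133e-01, -5.81876168e-04]), 'wrist_force': array([-0.9679834 , -0.41358728, -0.32882278]), 'torque': array([-0.02259998, -0.03651377, -0.01393141]), 'gripper_force': 0.0, 'width': 87.15079786244624}
```

View pictures.

View pics/scene0.png

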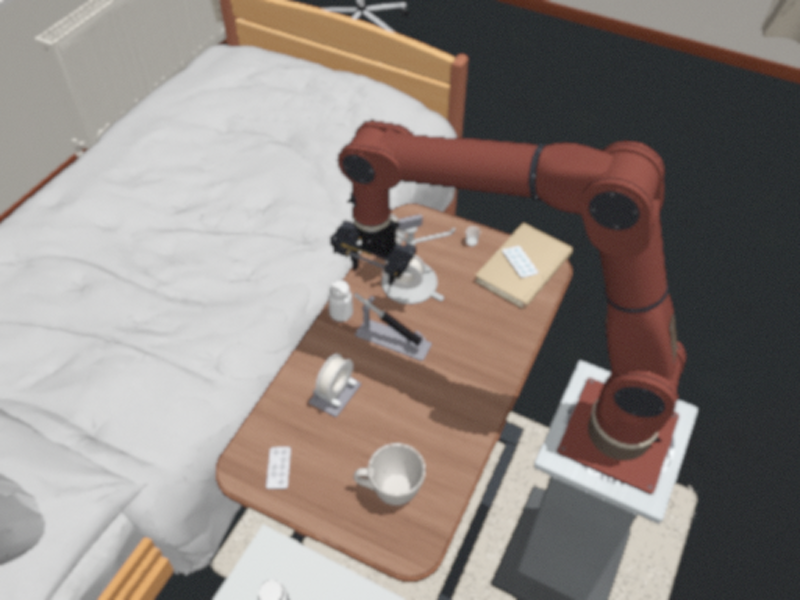

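View pics/side0.png

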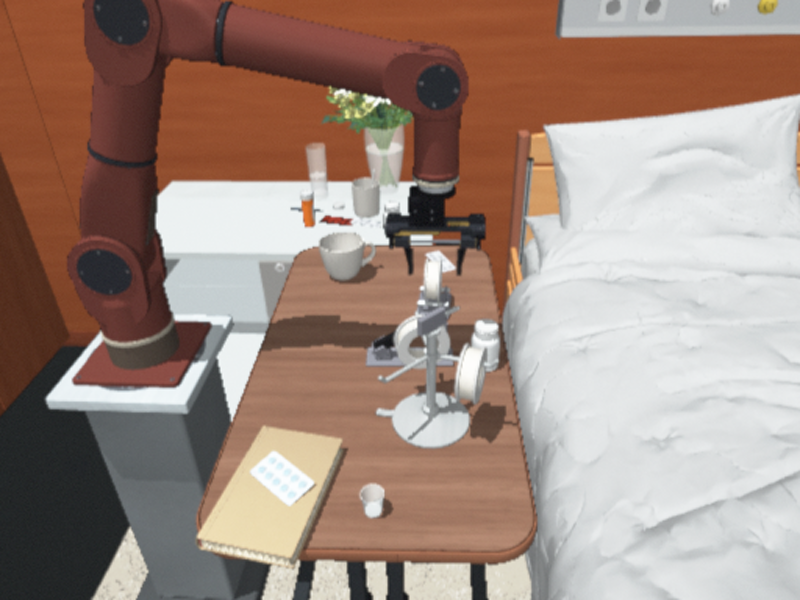

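View pics/wrist0.png

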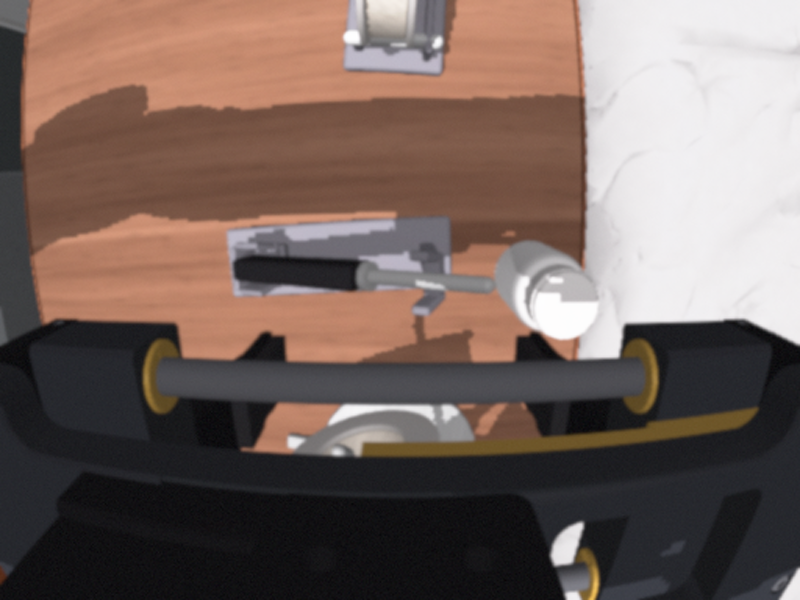

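```bash
python3 - <<'E'
from h import *
import pickle
d=pickle.load(open('c0.pkl','rb')); k=1.5625
S,C,W=d['side'],d['scene'],d['wrist']
P=lambda c,u,v,z: onz(c,u/k,v/k,z)[:2].round(0)
print('foot side',P(S,430,417,22),'scene',P(C,410,281,22))
print('pointer tip side',P(S,378,412,20),'scene',P(C,442,297,20))
print('hook end side',P(S,381,379,176),'hook root',P(S,428,357,160),'scene end',P(C,453,231,176))
# wrist
print('handle rear',P(W,237,268,40),'handle front',P(W,358,274,90),'tip',P(W,492,285,130))
print('rest plate corners',P(W,229,230,4),P(W,236,296,4),P(W,449,217,4))
print('cradle corners',P(W,346,70,4),P(W,441,73,4))
print('bottle top',P(W,566,305,105),'glass',P(S,372,513,0),'mug',P(S,343,275,0))
cv2.imwrite('pics/crop.png',cv2.resize(np.hstack([S['frame'][165:300,215:345],C['frame'][110:245,170:320]]),None,fx=2.8,fy=2.8,interpolation=cv2.INTER_CUBIC))
E
```

```text
foot side [ 645. -202.] scene [ 636. -170.]
pointer tip side [ 545. -191.] scene [ 537. -162.]
hook end side [ 565. -278.] hook root [ 641. -196.] scene end [ 558. -254.]
handle rear [520.   3.] handle front [621.   8.] tip [701.  10.]
rest plate corners [502.  30.] [504. -29.] [689.  38.]
cradle corners [604. 161.] [681. 158.]
bottle top [756.  -9.] glass [ 555. -408.] mug [396. 361.]
```

View pics/crop.png

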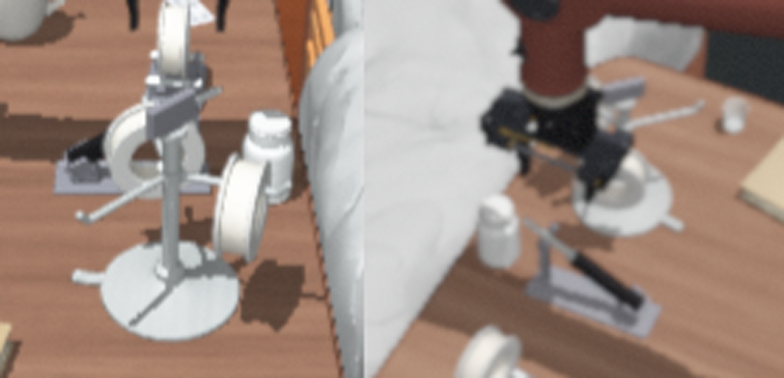

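Emit:
jog_arm([
  [0,0,4,0,-1],
  [0,-1,7,-4,-1],
  [-2,-5,8,-10,-1],
  [-3,-9,8,-16,-1],
  [-4,-13,8,-22,-1],
  [-5,-17,8,-28,-1],
  [-6,-21,8,-34,-1],
  [-7,-25,8,-40,-1],
  [-7.5,-27,8,-43,-1],
  [-7.5,-27,8,-43,-1],
  [-7.5,-27,8,-43,-1],
])

```text
t: 1.25
eef_pos: [575.3, -269.3, 313.2]
tcp_rot: [-0.0, 0.917, 0.399, 0.0]
wrist_force: [1.2, 0.8, -0.1]
width: 87.0
gripper_force: 0.0
```

```bash
python3 - <<'E'
from h import *
import pickle
d={}
for n in ['scene','side','wrist']: d[n]=snap(n)
pickle.dump(d,open('c1.pkl','wb'))
W=d['wrist']; print(W['s']['eef_pos'],W['s']['q'],W['s']['wrist_force'])
cv2.imwrite('pics/w1.png',cv2.resize(W['frame'],None,fx=1.5625,fy=1.5625,interpolation=cv2.INTER_CUBIC))
E
```

```text
[ 575.80823561 -267.97442486  313.29593234] [ 0.14988299  0.27881175  0.27804008  1.38804623 -0.07682254  1.4856924
 -0.32270355] [ 0.08779194 -0.02688265  0.72062718]
```

View pics/w1.png

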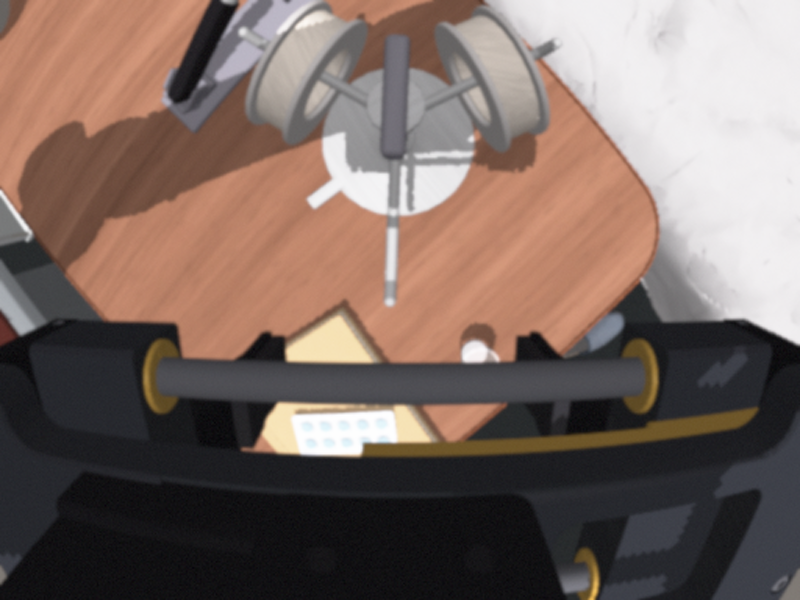

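```bash
python3 - <<'E'
from h import *
import pickle
d=pickle.load(open('c1.pkl','rb')); k=1.5625
W=d['wrist'];P=lambda u,v,z: onz(W,u/k,v/k,z)[:2]
a,b=P(397,39,249),P(394,153,249); e=P(390,299,176)
print('knob',(a+b)/2,np.linalg.norm(a-b),np.degrees(np.arctan2(*(b-a)[::-1])))
k0=(a+b)/2;print('hook dir',np.degrees(np.arctan2(*(e-k0)[::-1])),np.linalg.norm(e-k0))
# foot ellipse: light gray pixels fit
pts=np.array([[323,147],[473,150],[400,215],[340,185],[455,190],[350,95],[440,93]])
f=np.array([P(u,v,24) for u,v in pts])
A=np.c_[2*f,np.ones(len(f))];s=np.linalg.lstsq(A,(f**2).sum(1),rcond=None)[0]
c=s[:2];print('foot',c,np.sqrt(s[2]+c@c))
p=P(312,204,20);print('pointer',p,np.degrees(np.arctan2(*(p-c)[::-1])),np.degrees(np.arctan2(*(p-k0)[::-1])),np.linalg.norm(p-c))
S=d['side']; 
print('knob in side',proj(S,np.r_[c,249])*k)
E
```

```text
knob [ 645.43734902 -186.71904035] 55.08618930240631 -134.1390552924408
hook dir -134.8832940414563 115.37883059482003
foot [ 641.11496167 -191.78630759] 67.65846792916099
pointer [ 543.2475913  -175.47719779] 170.538884588585 173.72216459172031 99.21698063493263
knob in side [428.27420198 314.48012286]
```

Emit:
jog_arm([
  [3,4,0,-1.5,-1],
  [7,8.3,0,-1.5,-1],
  [7,8.3,-1,-1.5,-1],
  [7,8.3,-4,-1.5,-0.5],
  [7,8.3,-7,-1.5,-0.3],
  [7,8.3,-8.2,-1.5,0],
  [7,8.3,-8.2,-1.5,0.6],
  [7,8.3,-8.2,-1.5,1],
  [7,8.3,-8.2,-1.5,1],
  [7,8.3,-8.2,-1.5,1],
  [7,8.3,-8.2,-1.5,1],
], squeeze=15)

```text
t: 2.5
eef_pos: [645.3, -187.2, 232.5]
tcp_rot: [0.0, 0.922, 0.387, 0.001]
wrist_force: [-0.1, -0.4, -0.1]
width: 31.3
gripper_force: 0.0
```

Emit:
jog_arm([
  [0,0,0,0,1],
  [0,0,0,0,1],
  [0,0,0,0,1],
  [0,0,0,0,1],
  [0,0,0,-6,1],
  [0,0,0,-12,1],
  [0,0,0,-18,1],
  [0,0,0,-24,1],
  [0,0,0,-30,1],
  [0,0,0,-36,1],
  [0,0,0,-42,1],
  [0,0,0,-48,1],
], squeeze=20)

```text
t: 3.7
eef_pos: [645.9, -187.4, 231.8]
tcp_rot: [0.0, 1.0, -0.024, 0.001]
wrist_force: [4.1, -1.3, -1.4]
width: 11.6
gripper_force: 20.0
```

Emit:
jog_arm([
  [0,0,0,-4,1],
  [0,0,0,-4,1],
  [0,0,0,-4,1],
  [0,0,0,-4,-1],
  [0,0,0,-4,-1],
  [0,0,0,-4,-1],
  [0,0,2,-4,-1],
  [0,0,5,-4,-1],
  [-2,0,8.2,-4,-1],
  [-6,0,8.2,-4,-1],
  [-10,0,8.2,-4,-1],
  [-10,0,8.2,-4,-1],
])

```text
t: 4.9
eef_pos: [540.6, -188.5, 314.4]
tcp_rot: [-0.0, 0.998, -0.058, -0.0]
wrist_force: [0.4, 0.9, -0.1]
width: 75.8
gripper_force: 0.0
```

```bash
cat > a.py <<'E'
from h import *
import pickle
d={}
for n in ['scene','side','wrist']: d[n]=snap(n)
pickle.dump(d,open('c2.pkl','wb'))
W=d['wrist']; print(W['s']['eef_pos'],W['s']['tcp_rot'],W['s']['width'])
cv2.imwrite('pics/w2.png',cv2.resize(W['frame'],None,fx=1.5625,fy=1.5625,interpolation=cv2.INTER_CUBIC))
E
python3 a.py
```

```text
[ 544.42423261 -186.99190049  314.2417821 ] [-4.11348992e-04  9.98389215e-01 -5.67309104e-02  6.39879571e-04] 82.82617507838661
```

View pics/w2.png

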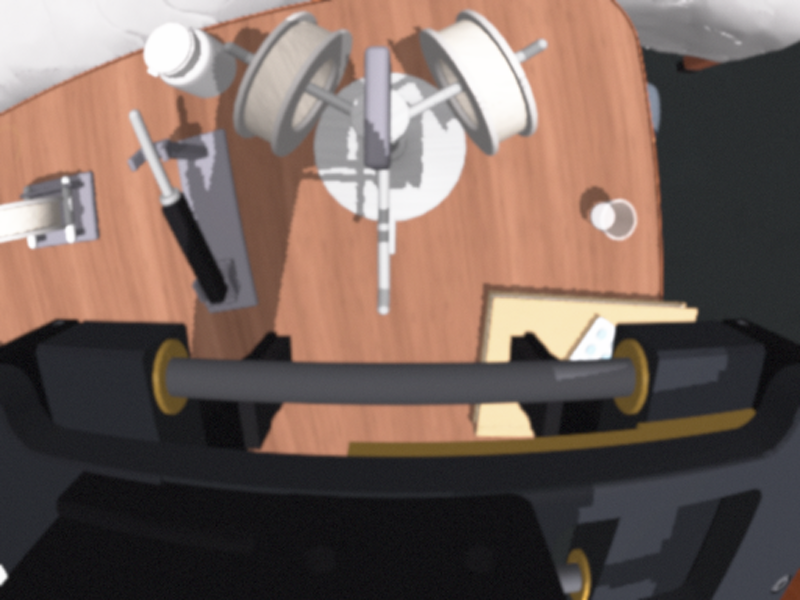

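```bash
python3 - <<'E'
from h import *
import pickle
d=pickle.load(open('c2.pkl','rb')); k=1.5625
W=d['wrist'];P=lambda u,v,z: onz(W,u/k,v/k,z)[:2]
ang=lambda v:np.degrees(np.arctan2(v[1],v[0]))%360
a,b=P(378,46,249),P(376,166,249); e=P(384,309,174)
k0=(a+b)/2
print('knob',k0,np.linalg.norm(a-b),ang(b-a),'hook',ang(e-k0),np.linalg.norm(e-k0))
pts=np.array([[314,147],[466,150],[390,221],[333,195],[450,193]])
f=np.array([P(u,v,24) for u,v in pts])
from scipy.optimize import least_squares
s=least_squares(lambda c:np.hypot(*(f-c).T)-75,k0); print('foot',s.x,s.fun)
for q in [(392,253),(394,240)]: p=P(*q,20);print('pointer',p,ang(p-s.x),ang(p-k0),np.linalg.norm(p-s.x))
cv2.imwrite('pics/crop2.png',cv2.resize(np.hstack([W['frame'][15:205,185:320],d['side']['frame'][180:275,215:325].repeat(2,0).repeat(2,1)]),None,fx=2.25,fy=2.25,interpolation=cv2.INTER_CUBIC))
# rod estimates
W0=pickle.load(open('c0.pkl','rb'))['wrist']
E
```

```text
knob [ 645.71649525 -186.06355259] 57.886651722857536 172.7338962619527 hook 173.67002726696788 118.12627428591439
foot [ 648.21666576 -187.70782289] [-2.63432086 -3.05587978  1.04306553 -0.71244794 -0.14490033]
pointer [ 541.20769136 -177.17056076] 174.37616765507227 175.13623367739294 107.52652925980917
pointer [ 553.6168784  -180.54786002] 175.6717134237307 176.57274475058722 94.87035805112991
```

View pics/crop2.png

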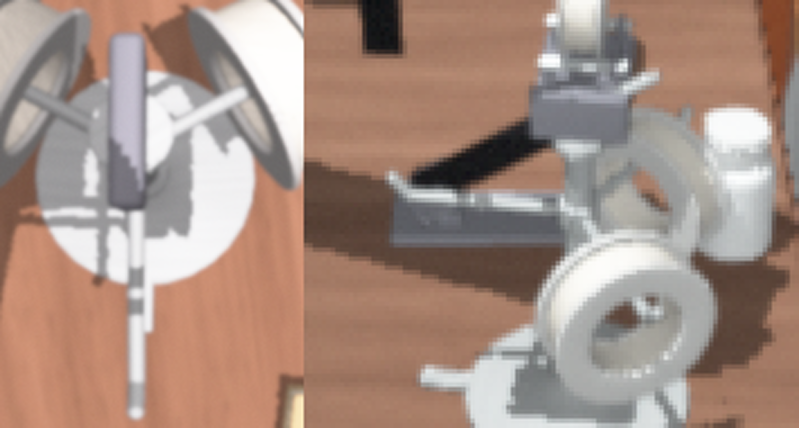

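```bash
python3 - <<'E'
from h import *
import pickle
def run(fn,win,z,c0):
    W=pickle.load(open(fn,'rb'))['wrist'];u0,u1,v0,v1=win
    hsv=cv2.cvtColor(W['frame'],cv2.COLOR_BGR2HSV)[v0:v1,u0:u1]
    m=(hsv[...,1]<60)&(hsv[...,2]>110)
    n,l,st,ce=cv2.connectedComponentsWithStats(m.astype(np.uint8))
    i=1+np.argmax(st[1:,4]); vs,us=np.where(l==i)
    p=np.array([onz(W,u+u0,v+v0,z)[:2] for u,v in zip(us,vs)])
    return p
ax=np.array([645.5,-186.7])
p=run('c1.pkl',(185,310,70,145),22,ax)
r=np.hypot(*(p-ax).T); a=np.degrees(np.arctan2(*(p-ax).T[::-1]))%360
print(len(p),r.max())
for lo,hi in [(60,72),(78,84),(84,90),(90,96),(96,102),(102,110)]:
    s=(r>lo)&(r<hi)&(a>150)&(a<200)
    if s.any(): print(lo,s.sum(),p[s].mean(0),a[s].min(),a[s].max(),a[s].mean())
# rim radius by azimuth
for az in range(180,290,10):
    s=abs(a-az)<3
    if s.any(): print(az,r[s].max().round(1),end='; ')
E
```

```text
5426 104.95328367314251
60 308 [ 581.63247621 -180.98340968] 150.15782386388068 199.56243809581272 174.87552848567933
78 40 [ 565.2013594  -176.78434467] 167.4950522007278 177.97605559367784 172.95354433350275
84 39 [ 559.33367322 -175.82565541] 167.9468475154358 177.470336430939 172.8041478238441
90 40 [ 553.32117284 -174.90053351] 168.31310332371032 177.01391816553047 172.70518930861172
96 39 [ 547.33316122 -174.29446038] 168.61255092589695 177.1756651935016 172.80276913222056
102 19 [ 542.90466245 -173.82375124] 168.85540874760065 176.68374326090785 172.84962526909317
180 98.8; 190 73.4; 200 73.0; 210 73.4; 220 82.8; 230 73.2; 240 73.3; 250 73.0; 260 72.9; 270 72.8; 280 72.7;
```

```bash
python3 - <<'E'
from h import *
import pickle
k=1.5625
A=pickle.load(open('c0.pkl','rb'))['wrist'];B=pickle.load(open('c2.pkl','rb'))['wrist']
for n,p,q in [('tip',(491,285),(135,115)),('front',(360,274),(170,199)),('rear',(237,268),(217,297)),('cradle near-x -y corner',(346,69),(97,240)),('cradle far',(441,73),(93,173)),('bottle',(566,305),(171,45))]:
    P,e=tri(A,np.array(p)/k,B,np.array(q)/k); print(n,P.round(1),round(e,1))
E
```

```text
tip [698.2  10.2 130.7] 3.7
front [623.4   7.8  90.5] 1.5
rear [520.4   2.4  37.4] 2.0
cradle near-x -y corner [602.1 162.    5.4] 4.7
cradle far [680.4 159.9  -2.9] 3.3
bottle [759.8 -11.1  97. ] 0.5
```

Emit:
jog_arm([
  [0,4,0,0,-1],
  [0,8,0,4,-1],
  [1,12,0,9,-1],
  [2.7,16,0,9.2,-1],
  [2.7,19.2,-3,9.2,-1],
  [2.7,19.2,-7,9.2,-1],
  [2.7,19.2,-11,9.2,-1],
  [2.7,19.2,-15,9.2,-0.6],
  [2.7,19.2,-19,9.2,-0.4],
  [2.7,19.2,-23,9.2,-0.3],
  [2.7,19.2,-26,9.2,-0.3],
  [2.7,19.2,-26,9.2,0],
])

```text
t: 6.25
eef_pos: [569.4, 5.3, 48.8]
tcp_rot: [0.0, 1.0, 0.024, -0.004]
wrist_force: [-1.3, -0.0, -0.0]
width: 55.9
gripper_force: 0.0
```

Emit:
jog_arm([
  [0,0,0,0,1],
  [0,0,0,0,1],
  [0,0,0,0,1],
  [0,0,0,0,1],
  [0,0,0,0,1],
  [0,0,0,0,1],
  [0,0,0,0,1],
  [0,0,0,0,1],
  [0,0,0,0,1],
], squeeze=40)

```text
t: 7.15
eef_pos: [572.5, 4.9, 54.5]
tcp_rot: [-0.0, 1.0, 0.024, 0.001]
wrist_force: [-2.1, -0.6, 6.2]
width: 17.7
gripper_force: 40.0
```

Emit:
jog_arm([
  [0,0,2,0,1],
  [0,0,5,0,1],
  [0,0,8,0,1],
  [0,0.5,10,0,1],
  [-2,3,10,-2,1],
  [-5,6,10,-2.5,1],
  [-8,9,10,-2.5,1],
  [-9,9.5,8,-2.5,1],
  [-9,9.5,4,-2.5,1],
  [-9,9.5,1,-2.5,1],
  [-9,9.5,-0.5,-2.5,1],
  [-9,9.5,-0.5,-2.5,1],
])

```text
t: 8.35
eef_pos: [480.0, 99.5, 46.4]
tcp_rot: [0.001, 1.0, 0.002, -0.002]
wrist_force: [-0.0, -0.9, -0.9]
width: 17.8
gripper_force: 40.0
```

```bash
cat > rod.py <<'E'
from h import *
import pickle
d={n:snap(n) for n in ['side','wrist']}
pickle.dump(d,open('c3.pkl','wb'))
W=d['wrist'];S=d['side']; print(W['s']['eef_pos'],W['s']['width'],W['s']['wrist_force'])
a=cv2.resize(W['frame'][0:250,100:400],(600,500),interpolation=cv2.INTER_CUBIC)
cv2.imwrite('pics/w3.png',a)
E
python3 rod.py
```

```text
[481.15902267  99.71153725  47.91294206] 17.491794116733793 [ 0.41520118 -0.61818066 -1.03991133]
```

View pics/w3.png

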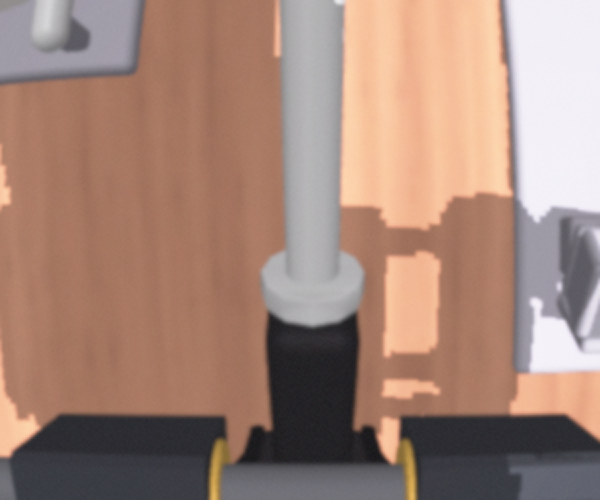

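Emit:
jog_arm([
  [0,0,0,0,1],
  [0,0,-0.5,0,1],
  [0,0,-1,0,1],
  [0.1,0,-1.4,0,1],
  [0.2,0,-1.8,0,1],
  [0.3,0,-2.2,0,1],
  [0.4,0,-2.5,0,1],
  [0.5,0,-2.8,0,1],
  [0.6,0,-3,0,1],
  [0.6,0,-3,0,1],
  [0.6,0,-3,0,1],
], squeeze=15)

```text
t: 9.55
eef_pos: [487.2, 99.8, 18.1]
tcp_rot: [0.0, 1.0, 0.002, -0.001]
wrist_force: [0.8, 0.1, -0.6]
width: 17.9
gripper_force: 15.0
```

```bash
cat > pit.py <<'E'
from h import *
import pickle,sys
W=snap('wrist') if len(sys.argv)<2 else pickle.load(open(sys.argv[1],'rb'))['wrist']
pickle.dump({'wrist':W},open('c4.pkl','wb'))
print(W['s']['eef_pos'],W['s']['wrist_force'],W['s']['width'])
hsv=cv2.cvtColor(W['frame'],cv2.COLOR_BGR2HSV).astype(int)
# steel along the rod's columns: saturation profile up the image
for v in range(0,200,4):
    m=np.where(hsv[v,180:340,1]<40)[0]; 
    print(v,hsv[v,252:261,1].mean().round(),hsv[v,252:261,2].mean().round(),end=' | ')
p=W['s']['eef_pos']+[0,0,4]; q=W['s']['tcp_rot']; M=R.from_quat([q[1],q[2],q[3],q[0]]).as_matrix()
f=M[:,0]; f=f/np.linalg.norm(f); print('fwd',f)
for th in range(-5,36,5):
    c=np.cos(np.radians(th));s=np.sin(np.radians(th)); up=np.array([0,0,1])
    print(th,*[proj(W,p+L*(c*f+s*up)).round(0) for L in (58,64,146)])
E
python3 pit.py c3.pkl; python3 pit.py
```

```text
[481.15902267  99.71153725  47.91294206] [ 0.41520118 -0.61818066 -1.03991133] 17.491794116733793
0 3.0 181.0 | 4 1.0 180.0 | 8 2.0 180.0 | 12 2.0 180.0 | 16 2.0 181.0 | 20 2.0 181.0 | 24 3.0 180.0 | 28 2.0 181.0 | 32 3.0 181.0 | 36 2.0 180.0 | 40 2.0 181.0 | 44 2.0 181.0 | 48 2.0 181.0 | 52 2.0 181.0 | 56 3.0 181.0 | 60 3.0 181.0 | 64 2.0 181.0 | 68 3.0 181.0 | 72 2.0 181.0 | 76 2.0 181.0 | 80 2.0 181.0 | 84 2.0 181.0 | 88 2.0 181.0 | 92 2.0 181.0 | 96 2.0 181.0 | 100 2.0 181.0 | 104 1.0 181.0 | 108 1.0 180.0 | 112 2.0 180.0 | 116 1.0 180.0 | 120 2.0 180.0 | 124 3.0 181.0 | 128 2.0 181.0 | 132 3.0 181.0 | 136 2.0 180.0 | 140 2.0 180.0 | 144 1.0 184.0 | 148 2.0 180.0 | 152 3.0 180.0 | 156 3.0 182.0 | 160 3.0 180.0 | 164 11.0 56.0 | 168 18.0 50.0 | 172 18.0 46.0 | 176 22.0 40.0 | 180 22.0 38.0 | 184 16.0 36.0 | 188 20.0 36.0 | 192 26.0 37.0 | 196 22.0 37.0 | fwd [ 0.99999196  0.00342084 -0.00209251]
-5 [260. 129.] [260. 117.] [259. -23.]
0 [260. 129.] [260. 117.] [260. -34.]
5 [260. 130.] [260. 118.] [260. -45.]
10 [260. 132.] [260. 119.] [261. -55.]
15 [260. 135.] [260. 122.] [261. -
[... 719 characters left out ...]
99.0 | 124 3.0 198.0 | 128 8.0 68.0 | 132 20.0 40.0 | 136 16.0 40.0 | 140 30.0 41.0 | 144 30.0 40.0 | 148 26.0 40.0 | 152 34.0 41.0 | 156 29.0 40.0 | 160 28.0 40.0 | 164 28.0 41.0 | 168 31.0 41.0 | 172 36.0 41.0 | 176 36.0 41.0 | 180 32.0 41.0 | 184 30.0 40.0 | 188 32.0 40.0 | 192 28.0 41.0 | 196 33.0 40.0 | fwd [ 0.99999246  0.00357013 -0.00153048]
-5 [260. 129.] [260. 117.] [259. -23.]
0 [260. 129.] [260. 117.] [260. -34.]
5 [260. 130.] [260. 118.] [260. -45.]
10 [260. 132.] [260. 119.] [261. -55.]
15 [260. 135.] [260. 122.] [261. -65.]
20 [260. 139.] [260. 126.] [262. -75.]
25 [260. 145.] [261. 132.] [262. -83.]
30 [261. 152.] [261. 139.] [263. -90.]
35 [261. 160.] [261. 148.] [264. -96.]
```

Emit:
jog_arm([
  [0,0,0,0,1],
  [0,0,0,0,1],
  [0,0,2,0,1],
  [0,0,6,0,1],
  [0,0,10,0,1],
  [1,1,14,0,1],
  [3,2,18,0,1],
  [5,3,22,0,1],
  [5.3,3,23,0,1],
  [5.3,3,23,0,1],
  [5.3,3,23,0,1],
], squeeze=55)

```text
t: 10.7
eef_pos: [539.8, 129.4, 246.8]
tcp_rot: [0.0, 1.0, 0.002, -0.001]
wrist_force: [-0.3, 0.5, -1.9]
width: 17.8
gripper_force: 55.0
```

```bash
cat > b.py <<'E'
from h import *
import pickle
d={n:snap(n) for n in ['side','scene','wrist']}
pickle.dump(d,open('c5.pkl','wb'))
W=d['wrist'];S=d['side']; print(W['s']['eef_pos'],W['s']['width'],W['s']['wrist_force'])
p=W['s']['eef_pos']+[0,0,4]
u,v=proj(S,p+[100,0,20]).astype(int); print(u,v)
for th in (0,10,20): print(th,[proj(S,p+L*np.array([np.cos(np.radians(th)),0,np.sin(np.radians(th))])).round(0) for L in (0,64,146)])
a=cv2.resize(W['frame'][0:240],(640,300),interpolation=cv2.INTER_CUBIC)
b=cv2.resize(S['frame'][v-40:v+40,u-85:u+85],(640,300),interpolation=cv2.INTER_CUBIC)
print('crop side origin',u-85,v-40,'scale',640/170,300/80)
cv2.imwrite('pics/w5.png',np.vstack([a,b]))
E
python3 b.py
```

```text
[539.55296504 129.31358405 246.49924135] 17.39361465006062 [ 0.52997978 -0.30654551 -1.70327878]
276 142
0 [array([246., 147.]), array([265., 147.]), array([290., 148.])]
10 [array([246., 147.]), array([265., 144.]), array([289., 141.])]
20 [array([246., 147.]), array([264., 142.]), array([287., 134.])]
crop side origin 191 102 scale 3.764705882352941 3.75
```

View pics/w5.png

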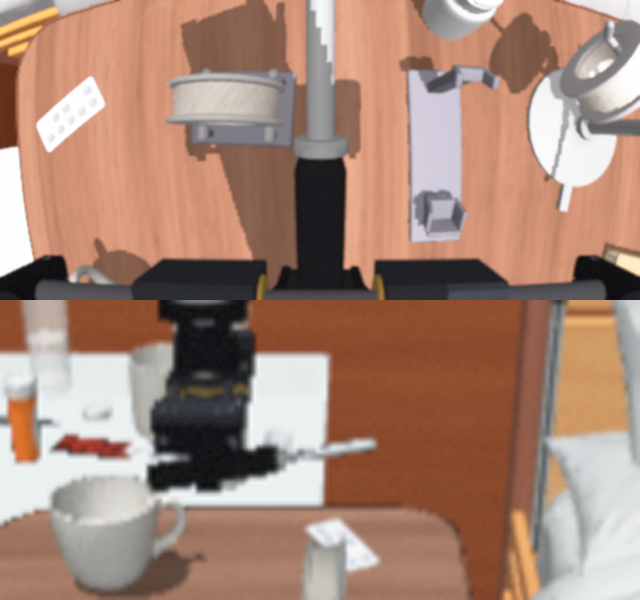

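```bash
python3 - <<'E'
from h import *
import pickle
W=pickle.load(open('c5.pkl','rb'))['wrist']
P=lambda u,v,z: onz(W,u/1.25,v/1.25,z)[:2].round(1)
print('near flange',P(172,112,78),P(281,118,78)); print('far',P(169,82,78),P(286,84,78))
print('plate near corners',P(190,139,5),P(292,146,5),'far right',P(297,73,5))
print('near posts',P(202,130,37),P(272,130,37))
hsv=cv2.cvtColor(W['frame'],cv2.COLOR_BGR2HSV).astype(int)
# spool mask: low sat bright left area
m=((hsv[...,1]<45)&(hsv[...,2]>120)).astype(np.uint8); m[:, :120]=0; m[:,236:]=0; m[:50]=0;m[125:]=0
for v in range(54,112,3):
    u=np.where(m[v])[0]; print(v,u.min() if len(u) else '',u.max() if len(u) else '',end='; ')
print()
for name,p in [('mouth centre near',(623,216,78)),('spool c',(641,216,78)),('top near',(623,216,130)),('top far',(659,216,130)),('L',(623,268,78)),('R',(623,164,78)),('Rf',(659,164,78))]: print(name,proj(W,np.array(p))*1.25)
E
```

```text
near flange [637.4 263.3] [627.2 164.3]
far [665.5 266.5] [656.8 160.1]
plate near corners [613.6 272.2] [602.5 160.2] far right [680.6 155.2]
near posts [621.2 247.8] [618.5 177.2]
54  ; 57 158 223; 60 150 235; 63 138 235; 66 135 234; 69 135 234; 72 139 234; 75 140 234; 78 139 233; 81 139 233; 84 139 233; 87 139 233; 90 139 233; 93 136 232; 96 133 232; 99 156 232; 102 155 232; 105 155 232; 108 154 231; 111 155 231; 
mouth centre near [222.12444399 124.72113703]
spool c [222.06849183 104.3975403 ]
top near [204.26439785 121.59984175]
top far [204.5264155   74.01091076]
L [167.44711214 128.21022187]
R [281.34091288 122.80490512]
Rf [281.49664664  81.65289662]
```

Emit:
jog_arm([
  [-3,3,0,-2,1],
  [-6,6,0,-4.7,1],
  [-9.5,9.9,-3,-4.7,1],
  [-9.5,9.9,-7,-4.7,1],
  [-9.5,9.9,-11,-4.7,1],
  [-9.5,9.9,-15,-4.7,1],
  [-9.5,9.9,-18,-4.7,1],
  [-9.5,9.9,-19,-4.7,1],
  [-9.5,9.9,-19,-4.7,1],
  [-9.5,9.9,-19,-4.7,1],
])

```text
t: 11.85
eef_pos: [446.6, 229.3, 59.7]
tcp_rot: [-0.0, 0.999, -0.039, 0.001]
wrist_force: [-0.2, 0.7, -1.3]
width: 17.7
gripper_force: 55.0
```

```bash
cat > c.py <<'E'
from h import *
import pickle
d={n:snap(n) for n in ['side','scene']}
pickle.dump(d,open('c6.pkl','wb'))
s=d['side']['s'];print(s['eef_pos'],s['tcp_rot'],s['wrist_force'])
p=s['eef_pos']+[0,0,4];q=s['tcp_rot'];f=R.from_quat([q[1],q[2],q[3],q[0]]).as_matrix()[:,0]
for n in d:
    c=d[n]
    print(n,[proj(c,p+L*(np.cos(np.radians(10))*f+np.array([0,0,np.sin(np.radians(10))]))).round(1) for L in (0,64,146)])
    for z in (48,78,108): print('bore',z,proj(c,np.array([628,214.5,z])).round(1))
E
python3 c.py
```

```text
[446.60582235 229.3015935   59.70023482] [-3.98612543e-04  9.99225339e-01 -3.93480397e-02  5.42039787e-04] [-0.17365523  0.69006987 -1.26406453]
side [array([226.3, 179.2]), array([242.3, 177.6]), array([263.1, 175.5])]
bore 48 [273.1 185.4]
bore 78 [273.2 178.7]
bore 108 [273.2 171.8]
scene [array([259.3, 267.2]), array([244.3, 257.5]), array([225.5, 245.2])]
bore 48 [217.5 246.5]
bore 78 [217.1 242.1]
bore 108 [216.6 237.6]
```

Emit:
jog_arm([
  [1.5,-0.1,0,0,1],
  [3,-0.2,0,0,1],
  [4.5,-0.3,0,0,1],
  [6,-0.4,0,0,1],
  [7.5,-0.6,0,0,1],
  [9,-0.7,0,0,1],
  [10.4,-0.8,0,0,1],
  [10.9,-0.9,0,0,1],
  [10.9,-0.9,0,0,1],
], squeeze=60)

```text
t: 12.85
eef_pos: [556.2, 219.5, 59.0]
tcp_rot: [-0.0, 0.999, -0.04, 0.001]
wrist_force: [0.0, 0.0, -1.5]
width: 17.6
gripper_force: 60.0
```

```bash
cat > d.py <<'E'
from h import *
import pickle,sys
d={n:snap(n) for n in ['wrist','side','scene']}
pickle.dump(d,open(sys.argv[1],'wb'))
W=d['wrist'];s=W['s'];print(s['eef_pos'],s['wrist_force'],s['torque'],s['width'])
hsv=cv2.cvtColor(W['frame'],cv2.COLOR_BGR2HSV).astype(int)
print('centre col',[(v,int(hsv[v,256,1]),int(hsv[v,256,2])) for v in range(0,170,5)])
# flange tape rows left and right of the rod
for u in (215,235,280,300): print(u,[(v,int(hsv[v,u,1]),int(hsv[v,u,2])) for v in range(0,130,6)])
E
python3 d.py c7.pkl
```

```text
[556.20259704 219.53099236  58.95130904] [ 0.02079212  0.04507457 -1.51183487] [ 0.09074232  0.15103141 -0.0110828 ] 17.61206581098219
centre col [(0, 6, 124), (5, 17, 226), (10, 9, 250), (15, 9, 250), (20, 8, 251), (25, 7, 251), (30, 8, 251), (35, 25, 207), (40, 25, 181), (45, 24, 179), (50, 24, 179), (55, 26, 176), (60, 25, 176), (65, 24, 178), (70, 24, 178), (75, 26, 179), (80, 26, 177), (85, 12, 146), (90, 6, 164), (95, 8, 155), (100, 6, 126), (105, 0, 112), (110, 4, 124), (115, 6, 121), (120, 4, 126), (125, 4, 122), (130, 36, 21), (135, 22, 23), (140, 33, 23), (145, 23, 22), (150, 12, 21), (155, 23, 22), (160, 49, 21), (165, 51, 25)]
215 [(0, 6, 91), (6, 9, 89), (12, 25, 175), (18, 25, 171), (24, 25, 171), (30, 24, 171), (36, 25, 174), (42, 25, 174), (48, 24, 168), (54, 25, 165), (60, 25, 164), (66, 26, 166), (72, 25, 166), (78, 24, 169), (84, 24, 170), (90, 6, 157), (96, 5, 151), (102, 9, 113), (108, 6, 123), (114, 17, 104), (120, 16, 93), (126, 16, 94)]
235 [(0, 7, 104), (6, 21, 186), (12, 26, 175), (18, 24, 170), (24, 26, 169), (30, 25, 175), (36, 26, 177), (42, 25, 172), (48, 25, 172), (54, 23, 176), (60, 26, 178), (66, 26, 178), (72, 24, 177), (78, 26, 178), (84, 24, 161), (90, 8, 161), (96, 5, 152), (102, 5, 98), (108, 8, 133), (114, 8, 92), (120, 5, 93), (126, 20, 104)]
280 [(0, 6, 122), (6, 16, 233), (12, 7, 252), (18, 7, 252), (24, 7, 251), (30, 7, 251), (36, 6, 252), (42, 6, 252), (48, 7, 252), (54, 8, 250), (60, 8, 250), (66, 8, 251), (72, 24, 212), (78, 25, 212), (84, 20, 163), (90, 6, 161), (96, 7, 151), (102, 11, 95), (108, 8, 194), (114, 20, 104), (120, 19, 105), (126, 20, 104)]
300 [(0, 8, 127), (6, 11, 134), (12, 7, 251), (18, 6, 252), (24, 7, 251), (30, 10, 250), (36, 9, 250), (42, 10, 250), (48, 8, 250), (54, 8, 251), (60, 9, 250), (66, 9, 250), (72, 7, 251), (78, 7, 252), (84, 24, 172), (90, 4, 241), (96, 4, 245), (102, 6, 138), (108, 6, 157), (114, 19, 105), (120, 16, 96), (126, 18, 102)]
```

Emit:
jog_arm([
  [0,0,0.7,0,1],
  [0,0,1.4,0,1],
  [0,0,1.9,0,1],
  [0,0,2.3,0,1],
  [0,0,2.7,0,1],
  [0,0,3.2,0,1],
  [0,0,3.9,0,1],
  [0,0,4.8,0,1],
  [0,0,5.8,0,1],
  [0,0,6.8,0,1],
  [0,0,7.4,0,1],
  [0,0,7.4,0,1],
])

```text
t: 14.2
eef_pos: [555.6, 220.3, 133.9]
tcp_rot: [-0.001, 0.999, -0.039, 0.001]
wrist_force: [0.9, 0.4, -2.0]
width: 17.7
gripper_force: 60.0
```

```bash
python3 d.py c8.pkl | head -2
```

```text
[555.61424417 220.28327709 133.89615218] [ 0.8607985   0.44722545 -1.98864244] [0.05106469 0.30748531 0.00756705] 17.674939645773847
centre col [(0, 1, 226), (5, 1, 227), (10, 1, 226), (15, 3, 246), (20, 2, 246), (25, 7, 140), (30, 9, 250), (35, 5, 253), (40, 8, 252), (45, 7, 251), (50, 6, 252), (55, 6, 253), (60, 25, 182), (65, 24, 179), (70, 24, 178), (75, 24, 178), (80, 24, 177), (85, 26, 179), (90, 23, 178), (95, 17, 132), (100, 8, 168), (105, 10, 160), (110, 6, 123), (115, 6, 127), (120, 4, 131), (125, 4, 127), (130, 24, 21), (135, 23, 22), (140, 36, 21), (145, 32, 24), (150, 20, 25), (155, 33, 23), (160, 43, 24), (165, 54, 19)]
```

```bash
python3 - <<'E'
from h import *
import pickle
W=pickle.load(open('c8.pkl','rb'))['wrist'];hsv=cv2.cvtColor(W['frame'],cv2.COLOR_BGR2HSV).astype(int)
s=W['s'];q=s['tcp_rot'];f=R.from_quat([q[1],q[2],q[3],q[0]]).as_matrix()[:,0];up=np.array([0,0,1])
def P(th,L,h): 
    t=np.radians(th);return proj(W,s['eef_pos']+[0,0,4]+(L*np.cos(t)-h*np.sin(t))*f+(L*np.sin(t)+h*np.cos(t))*up).round(1)
for th in (5,10,14):
  for L in (64,70,76): print(th,L,'near top',P(th,L,27),'far top',P(th,L+36,27))
  print('collar rear top',P(th,58,10),'front',P(th,64,10),'tip top',P(th,146,5))
print([(v,int(hsv[v,256,2])) for v in range(10,132,2)])
# spool flange extents left/right
for v in (24,28,40,60,90,96,100,104): 
    m=np.where((hsv[v,:,1]<45)&(hsv[v,:,2]>100))[0]; print(v,m[(m>120)&(m<390)].min(),m[(m>120)&(m<390)].max())
S=pickle.load(open('c8.pkl','rb'))['side']
E
```

```text
5 64 near top [260.5 123.3] far top [260.8  30.5]
5 70 near top [260.6 107.8] far top [260.8  15.6]
5 76 near top [260.6  92.2] far top [260.8   1.2]
collar rear top [259.9 132.5] front [260.  119.1] tip top [260.  -49.6]
10 64 near top [260.7 131.9] far top [261.1  33.1]
10 70 near top [260.8 115.9] far top [261.2  16.7]
10 76 near top [260.9  99.5] far top [261.2   0.6]
collar rear top [260.  136.7] front [260.1 123. ] tip top [260.4 -59.9]
14 64 near top [260.8 140.2] far top [261.4  37.1]
14 70 near top [261. 124.] far top [261.5  19.4]
14 76 near top [261.1 107.2] far top [261.6   1.9]
collar rear top [260.1 140.9] front [260.2 127.1] tip top [260.7 -67.8]
[(10, 226), (12, 222), (14, 239), (16, 247), (18, 248), (20, 246), (22, 243), (24, 200), (26, 106), (28, 181), (30, 250), (32, 253), (34, 253), (36, 253), (38, 252), (40, 252), (42, 251), (44, 251), (46, 252), (48, 252), (50, 252), (52, 253), (54, 253), (56, 252), (58, 228), (60, 182), (62, 179), (64, 179), (66, 178), (68, 179), (70, 178), (72, 180), (74, 179), (76, 176), (78, 175), (80, 177), (82, 178), (84, 179), (86, 181), (88, 180), (90, 178), (92, 172), (94, 149), (96, 123), (98, 139), (100, 168), (102, 171), (104, 166), (106, 154), (108, 147), (110, 123), (112, 110), (114, 120), (116, 127), (118, 129), (120, 131), (122, 130), (124, 129), (126, 110), (128, 40), (130, 21)]
24 167 346
28 158 355
40 167 357
60 167 346
90 165 347
96 157 356
100 157 356
104 160 353
```

Emit:
jog_arm([
  [-0.3,-0.8,1,0,1],
  [-1,-2.4,2.5,-0.5,1],
  [-1.8,-4.4,4.2,-1,1],
  [-2.6,-6.4,6,-1.5,1],
  [-3.4,-8.4,7.8,-2,1],
  [-4.2,-10.4,9,-2.5,1],
  [-5,-12.4,10,-3,1],
  [-5.8,-14.4,10,-3.5,1],
  [-6.6,-16.4,10,-4,1],
  [-7.4,-18.4,10,-4.5,1],
  [-8.2,-20.2,10,-5,1],
  [-8.9,-22,10,-5.5,1],
])

```text
t: 15.55
eef_pos: [465.0, -1.5, 232.2]
tcp_rot: [0.0, 0.996, -0.088, -0.0]
wrist_force: [-0.3, 0.5, -2.3]
width: 17.7
gripper_force: 60.0
```

Emit:
jog_arm([
  [-0.8,-2,0,-0.2,1],
  [-1.6,-4,0,-0.4,1],
  [-2.5,-6,0,-0.6,1],
  [-3.4,-8,0,-0.8,1],
  [-4.3,-10,0,-1,1],
  [-5,-11.8,0,-1,1],
  [-5.4,-13,0,-1,1],
  [-5.6,-13.3,0,-1,1],
  [-5.6,-13.3,0,-1,1],
  [-5.6,-13.3,0,-1,1],
])

```text
t: 16.55
eef_pos: [410.2, -132.2, 232.5]
tcp_rot: [-0.0, 0.995, -0.095, -0.0]
wrist_force: [0.8, 1.1, -4.0]
width: 17.6
gripper_force: 60.0
```

```bash
cat > e.py <<'E'
from h import *
import pickle,sys
d={n:snap(n) for n in ['wrist','side','scene']}
pickle.dump(d,open(sys.argv[1],'wb'))
W=d['wrist'];s=W['s'];print(s['eef_pos'],s['tcp_rot'],s['wrist_force'],s['torque'],s['width'])
hsv=cv2.cvtColor(W['frame'],cv2.COLOR_BGR2HSV).astype(int)
print([(v,int(hsv[v,256,2])) for v in range(4,132,3)])
for v in (20,26,40,60,90,96,100,104): 
    m=np.where((hsv[v,:,1]<45)&(hsv[v,:,2]>100))[0]; print(v,m[(m>120)&(m<390)].min(),m[(m>120)&(m<390)].max(),end='; ')
E
python3 e.py c9.pkl
```

```text
[ 410.24000202 -132.21880095  232.46574264] [-9.01279984e-05  9.95444780e-01 -9.53398124e-02 -3.94076588e-05] [ 0.82021045  1.06255842 -4.0416875 ] [ 0.02094656  0.21240043 -0.05827271] 17.60316476369591
[(4, 220), (7, 219), (10, 219), (13, 217), (16, 243), (19, 242), (22, 238), (25, 132), (28, 177), (31, 250), (34, 251), (37, 251), (40, 249), (43, 248), (46, 249), (49, 250), (52, 250), (55, 251), (58, 251), (61, 251), (64, 251), (67, 251), (70, 251), (73, 251), (76, 251), (79, 250), (82, 250), (85, 251), (88, 251), (91, 251), (94, 229), (97, 132), (100, 239), (103, 245), (106, 239), (109, 200), (112, 106), (115, 139), (118, 134), (121, 124), (124, 123), (127, 71), (130, 21)]
20 121 332; 26 121 352; 40 121 355; 60 121 345; 90 150 349; 96 152 356; 100 152 356; 104 151 354;
```

Emit:
jog_arm([
  [0,0,-1,0,1],
  [0,0,-2.5,0,1],
  [0,0,-4,0,1],
  [0,0,-5.2,0,1],
  [0,0,-5.8,0,1],
  [0,0,-5.8,0,1],
  [0.8,-0.1,-5.8,0,1],
  [1.8,-0.2,-5.8,0,1],
  [2.8,-0.4,-5.8,0,1],
  [3.4,-0.5,-5.8,0,1],
  [3.4,-0.5,-5.8,0,1],
])

```text
t: 17.8
eef_pos: [445.0, -138.2, 174.6]
tcp_rot: [0.0, 0.995, -0.096, 0.0]
wrist_force: [-0.6, 0.2, -2.4]
width: 17.2
gripper_force: 60.0
```

```bash
python3 e.py c10.pkl; python3 - <<'E'
from h import *
import pickle
d=pickle.load(open('c10.pkl','rb'))
s=d['side']['s'];q=s['tcp_rot'];f=R.from_quat([q[1],q[2],q[3],q[0]]).as_matrix()[:,0]
c=s['eef_pos']+90.6*f+[0,0,-8.6]; print('spool c',c)
ax=np.array([645.5,-186.7]);h=np.array([-.9923,.124])
hk=np.r_[ax+118*h,174]
for n in ('side','scene','wrist'): print(n,'spool',proj(d[n],c).round(1),'hook end',proj(d[n],hk).round(1),'bore near bottom',proj(d[n],c-18*f-[0,0,30]).round(1))
a=d['side']['frame'];u,v=proj(d['side'],hk).astype(int)
b=d['scene']['frame'];x,y=proj(d['scene'],hk).astype(int)
A=cv2.resize(a[v-40:v+40,u-50:u+50],(500,400),interpolation=cv2.INTER_CUBIC);B=cv2.resize(b[y-40:y+40,x-30:x+30],(300,400),interpolation=cv2.INTER_CUBIC)
cv2.imwrite('pics/last.png',np.hstack([A,B])); print(u-50,v-40,x-30,y-40)
E
```

```text
[ 444.98051746 -138.17481128  174.55526546] [ 2.58798087e-04  9.95402177e-01 -9.57832882e-02  2.14394225e-05] [-0.55805211  0.15208667 -2.44951008] [ 0.11762242  0.22920036 -0.02325396] 17.165376024073847
[(4, 219), (7, 220), (10, 220), (13, 214), (16, 243), (19, 242), (22, 239), (25, 158), (28, 150), (31, 248), (34, 251), (37, 252), (40, 251), (43, 250), (46, 248), (49, 249), (52, 250), (55, 251), (58, 251), (61, 251), (64, 251), (67, 251), (70, 251), (73, 251), (76, 251), (79, 251), (82, 250), (85, 251), (88, 251), (91, 251), (94, 241), (97, 128), (100, 235), (103, 246), (106, 240), (109, 226), (112, 126), (115, 134), (118, 124), (121, 123), (124, 123), (127, 71), (130, 17)]
20 121 330; 26 121 349; 40 123 352; 60 121 343; 90 121 345; 96 121 354; 100 121 353; 104 130 349; spool c [ 533.19432723 -155.44405069  165.73285443]
side spool [236.9 217.5] hook end [234.5 218.6] bore near bottom [231.5 224.9]
scene spool [284.8 168.1] hook end [287.8 164.2] bore near bottom [288.1 175.3]
wrist spool [259.3  68.6] hook end [293.5  69.7] bore near bottom [258.7 104. ]
184 178 257 124
```

View pics/last.png

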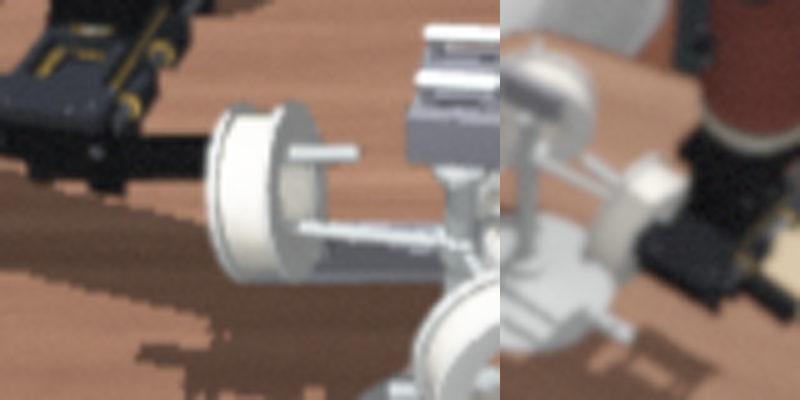

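Emit:
jog_arm([
  [0.8,-0.1,0,0,1],
  [1.8,-0.2,0,0,1],
  [2.8,-0.4,0,0,1],
  [3.7,-0.5,0,0,1],
  [4.2,-0.55,0,0,1],
  [4.2,-0.55,-0.6,0,1],
  [4.2,-0.55,-1.2,0,1],
  [4.2,-0.55,-1.7,0,1],
  [4.2,-0.55,-2,0,1],
  [4.2,-0.55,-2,0,1],
])

```text
t: 18.95
eef_pos: [485.4, -143.4, 154.0]
tcp_rot: [-0.0, 0.995, -0.096, -0.0]
wrist_force: [-0.7, 0.2, -1.8]
width: 17.9
gripper_force: 60.0
```

```bash
python3 e.py c11.pkl
```

```text
[ 485.43636133 -143.43817086  153.97045999] [-5.93789562e-05  9.95391248e-01 -9.58959821e-02 -4.69205756e-04] [-0.71552661  0.19136584 -1.79949074] [0.06481273 0.2618692  0.04569095] 17.85215113056196
[(4, 223), (7, 223), (10, 222), (13, 222), (16, 245), (19, 245), (22, 243), (25, 182), (28, 137), (31, 251), (34, 252), (37, 252), (40, 251), (43, 250), (46, 251), (49, 251), (52, 252), (55, 252), (58, 252), (61, 252), (64, 252), (67, 252), (70, 252), (73, 252), (76, 252), (79, 251), (82, 252), (85, 252), (88, 252), (91, 252), (94, 246), (97, 133), (100, 230), (103, 247), (106, 244), (109, 237), (112, 125), (115, 140), (118, 130), (121, 127), (124, 126), (127, 74), (130, 17)]
20 185 340; 26 163 351; 40 167 357; 60 167 346; 90 121 346; 96 121 356; 100 121 356; 104 121 353;
```

Lower slowly onto the hook in small steps.

Emit:
jog_arm([
  [0,0,-0.4,0,1],
  [0,0,-0.8,0,1],
  [0,0,-1.2,0,1],
  [0,0,-1.5,0,1],
  [0,0,-1.8,0,1],
  [0,0,-2.1,0,1],
  [0,0,-2.1,0,1],
])

```text
t: 19.8
eef_pos: [485.7, -143.5, 133.1]
tcp_rot: [0.0, 0.995, -0.096, -0.0]
wrist_force: [0.8, 0.1, -0.5]
width: 17.4
gripper_force: 60.0
```

Emit:
jog_arm([
  [0,0,-0.3,0,1],
  [0,0,-0.6,0,1],
  [0,0,-0.9,0,1],
  [0,0,-1.1,0,1],
  [0,0,-1.3,0,1],
  [0,0,-1.3,0,1],
  [0,0,-1.3,0,1],
])

```text
t: 20.5
eef_pos: [486.0, -143.5, 120.6]
tcp_rot: [-0.0, 0.995, -0.096, 0.0]
wrist_force: [-0.2, -0.3, -2.1]
width: 17.7
gripper_force: 60.0
```

```bash
python3 e.py c12.pkl; python3 - <<'E'
from h import *
import pickle
d=pickle.load(open('c12.pkl','rb'))
ax=np.array([645.5,-186.7]);h=np.array([-.9923,.124])
for n in ('wrist','side'):
  print(n,[proj(d[n],np.r_[ax+t*h,z]).round(0) for t,z in ((55,186),(91,186),(91,134),(55,134))])
E
```

```text
[ 485.9948465  -143.53416181  120.57350563] [-1.25186261e-05  9.95394358e-01 -9.58648633e-02  2.16746823e-05] [-0.22531064 -0.25183238 -2.09947475] [ 0.01804705  0.1480018  -0.0417732 ] 17.692195262712676
[(4, 129), (7, 118), (10, 124), (13, 235), (16, 243), (19, 243), (22, 243), (25, 243), (28, 242), (31, 241), (34, 242), (37, 242), (40, 243), (43, 244), (46, 244), (49, 244), (52, 244), (55, 243), (58, 241), (61, 240), (64, 239), (67, 241), (70, 242), (73, 242), (76, 241), (79, 240), (82, 190), (85, 148), (88, 218), (91, 226), (94, 228), (97, 228), (100, 189), (103, 126), (106, 206), (109, 213), (112, 141), (115, 121), (118, 119), (121, 122), (124, 121), (127, 76), (130, 19)]
20 183 389; 26 178 389; 40 191 389; 60 191 389; 90 193 389; 96 193 389; 100 183 389; 104 180 359; wrist [array([313., -27.]), array([324.,  84.]), array([299.,  95.]), array([293.,  22.])]
side [array([256., 217.]), array([244., 216.]), array([244., 231.]), array([257., 232.])]
```

Emit:
jog_arm([
  [-0.5,0.1,-0.1,0,1],
  [-1.2,0.2,-0.2,0,1],
  [-2,0.4,-0.3,0,1],
  [-2.8,0.55,-0.4,0,1],
  [-3.6,0.7,-0.5,0,1],
  [-4.4,0.85,-0.6,0,1],
  [-5.2,1,-0.7,0,1],
  [-6,1.15,-0.85,0,1],
  [-6.8,1.3,-0.95,0,1],
  [-7.5,1.45,-1.05,0,1],
  [-7.9,1.55,-1.1,0,1],
  [-7.9,1.55,-1.1,0,1],
])

```text
t: 21.85
eef_pos: [406.5, -127.8, 109.5]
tcp_rot: [-0.0, 0.995, -0.096, -0.0]
wrist_force: [0.1, 0.2, -1.5]
width: 17.6
gripper_force: 60.0
```

```bash
python3 e.py c13.pkl; python3 - <<'E'
from h import *
import pickle
W=pickle.load(open('c13.pkl','rb'))['wrist'];hsv=cv2.cvtColor(W['frame'],cv2.COLOR_BGR2HSV).astype(int)
for v in range(0,110,8): print(v,[f"{hsv[v,u,1]}/{hsv[v,u,2]}" for u in range(216,330,8)])
s=W['s'];q=s['tcp_rot'];f=R.from_quat([q[1],q[2],q[3],q[0]]).as_matrix()[:,0]
print('tip',s['eef_pos']+[0,0,4]+146*(.99*f+[0,0,.14]),s['q'])
ax=np.array([645.5,-186.7]);h=np.array([-.9923,.124]);print('near face centre',ax+91*h)
E
```

```text
[ 406.50285749 -127.83811356  109.5010673 ] [-1.62984968e-04  9.95397729e-01 -9.58297119e-02 -1.84488887e-05] [ 0.07086009  0.22157232 -1.48981129] [0.06940713 0.11094502 0.01626496] 17.628249059200645
[(4, 245), (7, 245), (10, 245), (13, 246), (16, 245), (19, 246), (22, 245), (25, 246), (28, 246), (31, 246), (34, 246), (37, 246), (40, 246), (43, 246), (46, 246), (49, 246), (52, 247), (55, 246), (58, 246), (61, 245), (64, 246), (67, 245), (70, 246), (73, 246), (76, 246), (79, 246), (82, 246), (85, 246), (88, 246), (91, 246), (94, 245), (97, 246), (100, 245), (103, 245), (106, 245), (109, 245), (112, 175), (115, 155), (118, 153), (121, 153), (124, 152), (127, 97), (130, 26)]
20 245 285; 26 245 286; 40 245 267; 60 245 267; 90 121 267; 96 121 267; 100 121 267; 104 121 267; 0 ['112/177', '113/122', '112/171', '112/121', '2/206', '1/246', '1/221', '1/246', '2/247', '114/205', '111/203', '110/208', '110/204', '111/207', '110/208']
8 ['111/193', '112/123', '111/202', '112/198', '3/204', '0/245', '2/222', '1/246', '1/248', '113/204', '113/203', '111/211', '112/210', '112/201', '111/210']
16 
[... 1417 characters left out ...]
7', '112/209', '112/205', '110/207']
88 ['109/119', '108/118', '109/122', '113/199', '3/202', '1/246', '2/221', '111/199', '113/198', '114/157', '114/190', '110/187', '110/208', '111/203', '111/205']
96 ['112/123', '110/118', '109/117', '110/123', '3/202', '1/246', '3/221', '113/199', '111/199', '112/114', '108/118', '112/121', '110/127', '111/205', '112/205']
104 ['109/122', '114/119', '116/117', '109/122', '2/141', '0/245', '3/220', '112/123', '109/124', '108/116', '113/115', '111/120', '110/123', '111/205', '114/202']
tip [ 548.38813929 -155.41307162  133.93124356] [-0.20283177 -0.03029337  0.40145783  2.14959889  0.01351425  1.01999067
 -1.57136344]
near face centre [ 555.2007 -175.416 ]
```

Emit:
jog_arm([
  [-0.6,0.1,-0.1,0,1],
  [-1.2,0.2,-0.1,0,1],
  [-1.2,0.2,-0.1,0,1],
  [-1.2,2,0,0,1],
  [-1.2,4.5,1,2,1],
  [-1,7.5,3,5,1],
  [0,10.5,5,8,1],
  [2,13,7,11,1],
  [5,13.3,8,13.7,1],
  [8.5,13.3,8,13.7,1],
  [12,13.3,8,13.7,1],
  [12,13.3,8,13.7,1],
])

```text
t: 23.2
eef_pos: [530.1, 5.3, 189.0]
tcp_rot: [0.0, 1.0, 0.024, 0.0]
wrist_force: [-0.6, -0.2, -1.8]
width: 17.6
gripper_force: 60.0
```

```bash
python3 - <<'E'
from h import *
import pickle
d={n:snap(n) for n in ['side','wrist','scene']}; pickle.dump(d,open('c14.pkl','wb'))
s=d['wrist']['s']; print(s['eef_pos'],s['tcp_rot'],s['torque'])
W=d['wrist'];q=s['tcp_rot'];f=R.from_quat([q[1],q[2],q[3],q[0]]).as_matrix()[:,0];up=np.array([0,0,1])
def P(W,th,L,h):
    s=W['s'];t=np.radians(th);return proj(W,s['eef_pos']+[0,0,4]+(L*np.cos(t)-h*np.sin(t))*f+(L*np.sin(t)+h*np.cos(t))*up).round(1)
print('c3 pred 30deg',P(pickle.load(open('c3.pkl','rb'))['wrist'],30,58,10))
for th in (0,5,10): print(th,P(W,th,58,10))
hsv=cv2.cvtColor(W['frame'],cv2.COLOR_BGR2HSV).astype(int); print([(v,int(hsv[v,256,2])) for v in range(100,140,2)])
# carousel/spool in side view: white mask around expected hung spool
S=d['side'];ax=np.array([645.5,-186.7]);h=np.array([-.9923,.124]);n=np.array([.124,.9923])
hs=cv2.cvtColor(S['frame'],cv2.COLOR_BGR2HSV).astype(int)
P2=lambda t,l,z: proj(S,np.r_[ax+t*h+l*n,z]).round(0)
print('near rim',P2(91,0,186),P2(91,0,82),P2(91,-52,134),'far',P2(55,0,186),P2(55,0,82))
for v in range(205,260,4):
    m=np.where((hs[v,215:300,1]<60)&(hs[v,215:300,2]>110))[0]+215; print(v,m.min() if len(m) else '',m.max() if len(m) else '',len(m),end='; ')
E
```

```text
[528.0529796    5.04019407 188.80271642] [ 4.36315729e-04  9.99722419e-01  2.35508203e-02 -5.02989247e-04] [0.02581836 0.20127269 0.02194992]
c3 pred 30deg [255.7 167.9]
0 [260.1 130.2]
5 [260.3 133.2]
10 [260.5 137.4]
[(100, 155), (102, 153), (104, 155), (106, 154), (108, 153), (110, 152), (112, 135), (114, 143), (116, 152), (118, 154), (120, 156), (122, 155), (124, 153), (126, 136), (128, 56), (130, 27), (132, 30), (134, 28), (136, 30), (138, 30)]
near rim [244. 216.] [245. 245.] [240. 242.] far [256. 217.] [257. 246.]
205 265 299 35; 209 266 299 34; 213 243 299 35; 217 234 299 45; 221 234 299 47; 225 235 299 62; 229 234 299 64; 233 234 299 57; 237 239 299 46; 241 239 299 49; 245 240 299 49; 249 252 299 31; 253 264 299 36; 257 257 299 43;
```

Emit:
jog_arm([
  [2,0,0,0,1],
  [4,0,-1,0,1],
  [5.8,0.1,-3,0,1],
  [5.8,0.1,-6,0,1],
  [5.8,0.1,-8,0,1],
  [5.8,0.1,-9,0,1],
  [5.8,0.1,-9.6,0,1],
  [5.8,0.1,-10.1,0,1],
  [5.8,0.1,-10.5,0,1],
  [5.8,0.1,-10.5,0,1],
], squeeze=30)

```text
t: 24.35
eef_pos: [585.6, 6.0, 85.2]
tcp_rot: [-0.0, 1.0, 0.024, 0.001]
wrist_force: [-1.4, -0.6, 2.3]
width: 17.6
gripper_force: 30.0
```

```bash
cat > p.py <<'E'
from h import *
W=snap('wrist');s=W['s'];print(s['eef_pos'],s['wrist_force'],s['torque'],s['gripper_force'])
hsv=cv2.cvtColor(W['frame'],cv2.COLOR_BGR2HSV).astype(int); 
for u in (250,256,262): print([(v,int(hsv[v,u,2])) for v in range(116,176,3)])
q=s['tcp_rot'];f=R.from_quat([q[1],q[2],q[3],q[0]]).as_matrix()[:,0];up=np.array([0,0,1])
for th in range(0,36,5):
    t=np.radians(th);L,h=58,10;print(th,(proj(W,s['eef_pos']+[0,0,4]+(L*np.cos(t)-h*np.sin(t))*f+(L*np.sin(t)+h*np.cos(t))*up)[1]-6).round(0),end='; ')
# fork and rod columns
v=60; print([(u,int(hsv[v,u,1]),int(hsv[v,u,2])) for u in range(200,320,6)])
E
python3 p.py
```

```text
[585.60127927   6.03645922  85.2033205 ] [-1.43768096 -0.58276712  2.32776629] [0.01095633 0.09261097 0.00851838] 29.999971305951476
[(116, 184), (119, 169), (122, 188), (125, 187), (128, 192), (131, 192), (134, 147), (137, 40), (140, 40), (143, 39), (146, 39), (149, 38), (152, 38), (155, 39), (158, 39), (161, 40), (164, 40), (167, 39), (170, 41), (173, 40)]
[(116, 193), (119, 169), (122, 189), (125, 195), (128, 199), (131, 198), (134, 160), (137, 44), (140, 43), (143, 40), (146, 39), (149, 40), (152, 40), (155, 40), (158, 38), (161, 39), (164, 39), (167, 39), (170, 41), (173, 39)]
[(116, 182), (119, 169), (122, 187), (125, 187), (128, 193), (131, 192), (134, 146), (137, 40), (140, 41), (143, 41), (146, 39), (149, 40), (152, 40), (155, 39), (158, 39), (161, 39), (164, 42), (167, 39), (170, 37), (173, 37)]
0 124.0; 5 127.0; 10 131.0; 15 137.0; 20 144.0; 25 152.0; 30 162.0; 35 173.0; [(200, 108, 166), (206, 104, 170), (212, 104, 169), (218, 103, 180), (224, 105, 175), (230, 74, 145), (236, 22, 140), (242, 19, 137), (248, 6, 183), (254, 3, 195), (260, 1, 191), (266, 5, 167), (272, 36, 177), (278, 41, 194), (284, 49, 201), (290, 59, 208), (296, 99, 241), (302, 99, 243), (308, 97, 245), (314, 101, 242)]
```

Emit:
jog_arm([
  [0,0,-0.4,0,1],
  [0,0,-0.8,0,1],
  [0,0,-1.2,0,1],
  [0,0,-1.6,0,1],
  [0,0,-2,0,1],
  [0,0,-2.2,0,1],
  [0,0,-2.2,0,1],
], squeeze=20)

```text
t: 25.1
eef_pos: [584.5, 6.0, 62.0]
tcp_rot: [0.0, 1.0, 0.024, -0.001]
wrist_force: [-0.5, -0.5, 0.5]
width: 18.1
gripper_force: 20.0
```

```bash
python3 p.py
```

```text
[584.4554033    5.95772533  61.957482  ] [-0.48871227 -0.46796914  0.49456299] [0.04451182 0.11272852 0.0192877 ] 19.9999618367292
[(116, 178), (119, 178), (122, 178), (125, 178), (128, 177), (131, 179), (134, 179), (137, 180), (140, 185), (143, 182), (146, 182), (149, 176), (152, 181), (155, 181), (158, 121), (161, 42), (164, 50), (167, 50), (170, 45), (173, 40)]
[(116, 184), (119, 183), (122, 182), (125, 182), (128, 183), (131, 183), (134, 183), (137, 183), (140, 186), (143, 181), (146, 183), (149, 182), (152, 186), (155, 185), (158, 160), (161, 50), (164, 51), (167, 50), (170, 46), (173, 36)]
[(116, 178), (119, 177), (122, 178), (125, 178), (128, 179), (131, 178), (134, 178), (137, 180), (140, 186), (143, 181), (146, 183), (149, 179), (152, 183), (155, 180), (158, 117), (161, 45), (164, 50), (167, 50), (170, 45), (173, 37)]
0 124.0; 5 127.0; 10 131.0; 15 137.0; 20 144.0; 25 152.0; 30 162.0; 35 173.0; [(200, 108, 170), (206, 108, 168), (212, 18, 140), (218, 16, 146), (224, 18, 141), (230, 18, 115), (236, 19, 149), (242, 5, 151), (248, 3, 178), (254, 0, 184), (260, 3, 181), (266, 2, 166), (272, 14, 146), (278, 20, 152), (284, 20, 151), (290, 12, 240), (296, 19, 124), (302, 19, 159), (308, 18, 173), (314, 12, 167)]
```

Emit:
jog_arm([
  [-0.3,0,-0.2,0,1],
  [-0.6,0,-0.35,0,1],
  [-0.9,-0.1,-0.5,0,1],
  [-1.1,-0.1,-0.65,0,1],
  [-1.3,-0.1,-0.8,0,1],
  [-1.3,-0.1,-0.8,0,1],
  [-1.3,-0.1,-0.8,0,1],
], squeeze=12)

```text
t: 25.85
eef_pos: [571.7, 5.0, 54.5]
tcp_rot: [-0.0, 1.0, 0.024, -0.0]
wrist_force: [-1.2, -0.6, -0.2]
width: 18.1
gripper_force: 12.0
```

```bash
python3 p.py
```

```text
[571.68036252   4.97315137  54.46921638] [-1.24724975 -0.56982906 -0.15958372] [0.03418428 0.31622353 0.00159451] 12.000021957792342
[(116, 178), (119, 179), (122, 179), (125, 178), (128, 177), (131, 178), (134, 178), (137, 180), (140, 184), (143, 180), (146, 182), (149, 175), (152, 180), (155, 182), (158, 130), (161, 43), (164, 46), (167, 52), (170, 47), (173, 38)]
[(116, 183), (119, 181), (122, 183), (125, 182), (128, 181), (131, 182), (134, 183), (137, 182), (140, 184), (143, 179), (146, 183), (149, 181), (152, 186), (155, 185), (158, 164), (161, 53), (164, 49), (167, 48), (170, 47), (173, 39)]
[(116, 176), (119, 176), (122, 176), (125, 176), (128, 177), (131, 175), (134, 176), (137, 178), (140, 185), (143, 181), (146, 184), (149, 177), (152, 181), (155, 179), (158, 129), (161, 44), (164, 50), (167, 51), (170, 45), (173, 40)]
0 124.0; 5 127.0; 10 131.0; 15 137.0; 20 144.0; 25 152.0; 30 162.0; 35 173.0; [(200, 106, 168), (206, 105, 168), (212, 103, 174), (218, 18, 167), (224, 19, 175), (230, 19, 175), (236, 19, 175), (242, 5, 153), (248, 4, 177), (254, 1, 183), (260, 1, 179), (266, 3, 169), (272, 17, 132), (278, 14, 226), (284, 6, 248), (290, 6, 248), (296, 6, 248), (302, 10, 240), (308, 102, 240), (314, 97, 245)]
```

Emit:
jog_arm([
  [0,0,0,0,0.5],
  [0,0,0,0,0],
  [0,0,0,0,-0.3],
  [0,0,0,0,-0.4],
  [0,0,0,0,-0.4],
  [0,0,1,0,-0.4],
  [0,0,4,0,-0.4],
  [0,0,8,0,-0.6],
  [0,0,12,0,-1],
  [0,0,17,0,-1],
  [0,0,22,0,-1],
  [0,0,26,0,-1],
])

```text
t: 27.1
eef_pos: [572.0, 4.7, 318.8]
tcp_rot: [-0.0, 1.0, 0.023, 0.002]
wrist_force: [1.6, -0.5, 0.6]
width: 85.5
gripper_force: 0.0
```

Emit:
jog_arm([
  [-1,-4,0,-4,-1],
  [-2,-8,0,-9.2,-1],
  [-2.7,-12,0,-9.2,-1],
  [-2.7,-16,0,-9.2,-1],
  [-2.7,-19.2,0,-9.2,-1],
  [-2.7,-19.2,0,-9.2,-1],
  [-2.7,-19.2,0,-9.2,-1],
])

```text
t: 27.8
eef_pos: [544.7, -187.5, 315.1]
tcp_rot: [-0.0, 0.998, -0.058, 0.0]
wrist_force: [-0.7, -0.1, -0.5]
width: 86.9
gripper_force: 0.0
```

```bash
python3 - <<'E'
from h import *
import pickle
W2=pickle.load(open('c2.pkl','rb')); d={n:snap(n) for n in ['wrist','side','scene']}; pickle.dump(d,open('c15.pkl','wb'))
W=d['wrist'];A=W2['wrist']; print(W['s']['eef_pos'],W['s']['tcp_rot'],A['s']['eef_pos'])
def black(c):
    hsv=cv2.cvtColor(c['frame'],cv2.COLOR_BGR2HSV); m=((hsv[...,2]<60)).astype(np.uint8); m[200:]=0; m[:,:95]=0; m[:,160:]=0;m[:115]=0
    n,l,st,ce=cv2.connectedComponentsWithStats(m); i=1+np.argmax(st[1:,4]); return st[i],cv2.minAreaRect(np.argwhere(l==i)[:,::-1].astype(np.float32))
print(black(A),black(W),sep='\n')
k=1.5625
# hung spool + column diff: mean abs diff per block
D=cv2.absdiff(A['frame'],W['frame']).max(2)[:195]
b=cv2.resize(D,(32,12),interpolation=cv2.INTER_AREA); print(b)
# spool mask connected around hook
hsv=cv2.cvtColor(W['frame'],cv2.COLOR_BGR2HSV).astype(int)
ax=np.array([645.5,-186.7]);h=np.array([-.9923,.124]);n=np.array([.124,.9923])
for t,l,z in ((91,0,186),(55,0,186),(91,52,134),(91,-52,134),(118,0,172)): print((t,l,z),proj(W,np.r_[ax+t*h+l*n,z]).round(0))
for v in range(100,200,8): 
    m=np.where((hsv[v,195:300,1]<45)&(hsv[v,195:300,2]>100))[0]+195; print(v,m.min() if len(m) else '',m.max() if len(m) else '',len(m),end='; ')
E
```

```text
[ 544.71574599 -187.49640928  315.09095193] [-1.20375296e-04  9.98341372e-01 -5.75713342e-02  1.80852333e-04] [ 544.42423261 -186.99190049  314.2417821 ]
(array([ 105,  125,   41,   69, 1017], dtype=int32), ((125.540771484375, 160.17616271972656), (71.70005798339844, 15.336282730102539), 64.44003295898438))
(array([ 104,  126,   40,   69, 1008], dtype=int32), ((124.5, 161.0), (71.10696411132812, 15.205260276794434), 63.43495178222656))
[[  1   1   1   1   1   1   2   2   3   3   3   6   7   2   2   2   2   2
    7   9   2   2   2   2   4   3   2   3   2   2   2   2]
 [  1   1   1   1   1   3   0   7  10   6   3   2   3   4   3   6   4   9
    1  18   9   6   2   2   2   8   2   2   2   3   3   6]
 [  1   1   1   4   4   7   2   3   4   5   4   2   3   5   9  11   4   7
    8   1  20   3   2   2   2   9   3   5   4   4   4   2]
 [  2   4   4   2   1   2   7   7   5   4   2   3   6   5   6  10   5   5
   15   1  12  11   2   2   2   7   3   2   2   2   2   2]
 [  4   2   2   2   2  20   2  13   4   4   2   4   3   3   7   8   6   5
   10  11   4  16   2   2   2   5   6   2   2   2   2 
[... 570 characters left out ...]
  10   2   2   6  12  94 110  65  85  51
    2   2   2   2   2   2   4   4   7   2   2   2   2   2]
 [  2   2   1   1   1   1   2  18  11   2   2   7  20  96 121  84 118  81
    8   2   2   2   2   2   2   2  12   2   2   2   2   2]
 [  2   2   2   1   1   1   2   7   9   4   2   7   1   2   4   9   3   2
    2   4   4   4   4   5   5   5  10   3   2   2   2   2]]
(91, 0, 186) [244. 174.]
(55, 0, 186) [244. 137.]
(91, 52, 134) [200. 165.]
(91, -52, 134) [291. 166.]
(118, 0, 172) [244. 197.]
100 201 296 94; 108 203 294 88; 116 206 291 86; 124 211 286 76; 132 220 277 58; 140 200 291 92; 148 206 285 80; 156 206 285 80; 164 204 286 83; 172 203 288 86; 180 242 248 7; 188 242 248 7; 196 241 248 8;
```

```bash
python3 - <<'E'
from h import *
import pickle
A=pickle.load(open('c2.pkl','rb'))['wrist'];W=pickle.load(open('c15.pkl','rb'))['wrist']
ax=np.array([645.5,-186.7])
for c in (A,W):
    hsv=cv2.cvtColor(c['frame'],cv2.COLOR_BGR2HSV).astype(int)
    m=[np.where((hsv[v,225:265,1]<60)&(hsv[v,225:265,2]>100))[0]+225 for v in (184,188,192,195)]
    us=np.mean([x.mean() for x in m if len(x)]); p=onz(c,us,190,165)[:2]-ax
    r=[np.where((hsv[v,75:115,1]<45)&(hsv[v,75:115,2]>110))[0]+75 for v in (76,84,92,100,108)]
    print('hook az',us.round(2),np.degrees(np.arctan2(p[1],p[0])).round(2),'rod cols',[(x.min(),x.max()) for x in r if len(x)])
E
```

```text
hook az 245.38 173.01 rod cols [(np.int64(83), np.int64(90)), (np.int64(87), np.int64(93)), (np.int64(90), np.int64(105)), (np.int64(84), np.int64(107)), (np.int64(84), np.int64(114))]
hook az 244.62 172.87 rod cols [(np.int64(81), np.int64(88)), (np.int64(84), np.int64(91)), (np.int64(88), np.int64(105)), (np.int64(85), np.int64(107)), (np.int64(84), np.int64(114))]
```

Emit:
jog_arm([
  [0,4,0,8,-1],
  [0,8,0,16,-1],
  [2,12,0,24,-1],
  [4,16,0,32,-1],
  [7,18.7,0,40,-1],
  [10.5,18.7,0,48,-1],
  [10.5,18.7,0,56,-1],
  [10.5,18.7,0,64,-1],
  [10.5,18.7,-2,72,-1],
  [10.5,18.7,-4,80,-1],
  [10.5,18.7,-6,88,-1],
  [10.5,18.7,-8,96.5,-1],
])

```text
t: 29.15
eef_pos: [649.8, 1.8, 233.9]
tcp_rot: [-0.0, 0.704, 0.71, 0.0]
wrist_force: [0.4, -0.3, 0.4]
width: 86.7
gripper_force: 0.0
```

Emit:
jog_arm([
  [0,0,0,0,-1],
  [0,0,0,0,-1],
  [0,0,0,0,-1],
])

```text
t: 29.45
eef_pos: [650.5, 0.5, 236.1]
tcp_rot: [0.001, 0.708, 0.706, 0.001]
wrist_force: [0.2, 0.4, 0.1]
width: 87.0
gripper_force: 0.0
```

```bash
python3 - <<'E'
from h import *
import pickle
A=pickle.load(open('c0.pkl','rb'))['wrist'];W=snap('wrist');pickle.dump({'wrist':W},open('c16.pkl','wb'))
A2=pickle.load(open('c2.pkl','rb'))['wrist'];W2=pickle.load(open('c15.pkl','rb'))['wrist']
def tip(c,win):  # cols/rows of steel end by eye-free row scan
    u0,u1,v0,v1=win; hsv=cv2.cvtColor(c['frame'],cv2.COLOR_BGR2HSV)[v0:v1,u0:u1].astype(int)
    return hsv
for c in (A,W):
    print(c['s']['eef_pos'].round(1),c['s']['tcp_rot'].round(4))
    hsv=cv2.cvtColor(c['frame'],cv2.COLOR_BGR2HSV).astype(int)
    for u in (245,255,264,296,302,308):
        x=np.where((hsv[165:195,u,1]<60)&(hsv[165:195,u,2]>110))[0]+165; print(u,(x.min(),x.max()) if len(x) else None,end=' ')
    for v in (181,183): x=np.where((hsv[v,280:340,1]<60)&(hsv[v,280:340,2]>110))[0]+280; print('row',v,x.min(),x.max(),len(x),end=' ')
    m=(hsv[...,2]<60).astype(np.uint8); m[200:]=0;m[:150]=0;m[:,:140]=0;m[:,240:]=0
    n,l,st,ce=cv2.connectedComponentsWithStats(m); i=1+np.argmax(st[1:,4]); print('\nhandle',st[i],ce[i].round(1),cv2.minAreaRect(np.argwhere(l==i)[:,::-1].astype(np.float32)))
E
```

```text
[ 6.496e+02 -1.000e-01  2.327e+02] [-5.000e-04  7.071e-01  7.071e-01 -6.000e-04]
245 (np.int64(165), np.int64(185)) 255 (np.int64(165), np.int64(185)) 264 (np.int64(166), np.int64(184)) 296 (np.int64(176), np.int64(186)) 302 (np.int64(177), np.int64(186)) 308 (np.int64(177), np.int64(187)) row 181 280 339 60 row 183 280 339 60 
handle [ 150  163   80   23 1338] [190.6 173.2] ((189.16030883789062, 172.64430236816406), (78.81764221191406, 19.09988021850586), 4.68589973449707)
[6.505e+02 5.000e-01 2.361e+02] [5.000e-04 7.081e-01 7.061e-01 7.000e-04]
245 (np.int64(165), np.int64(185)) 255 (np.int64(165), np.int64(185)) 264 (np.int64(166), np.int64(194)) 296 (np.int64(174), np.int64(183)) 302 (np.int64(174), np.int64(183)) 308 (np.int64(174), np.int64(184)) row 181 280 339 60 row 183 280 339 51 
handle [ 150  162   78   21 1300] [189.3 171.6] ((188.30355834960938, 171.90194702148438), (76.98548126220703, 18.242488861083984), 2.0825653076171875)
```

```bash
python3 -c "
from rig import ctrl
print(ctrl.close_job())"
```

```text
the job is handed in; nothing more can be done
None
```

The job is handed in with no verdict returned. By the camera checks the empty hook stands within about 1° of the pointer with the spool hung on it, and the rod is back on its rest with its tip about 2–3 mm to the side of where it was; only the rod touched the loose spool, and the mug, bottle and dosing cup were left alone.

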